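# Hang a slide carrier on the staining station's rail

### The job

Take the loaded slide carrier with the blue handle, keep it upright, bring its head into the open end of the staining station's rail and slide it along until it hangs centred over the yellow vat, then let go of it. After that, push the red stop pin fully down so that the carrier cannot slide out again. Leave the spare carrier with the orange handle and everything else on the bench where they are.

Things in the scene. Friction and masses are not known exactly. Their poses are not given: they have to be found in the camera images.
- carrier: The slide carrier to hang, 198 mm tall, about 0.25 kg, upright on the bench. Origin: centre of its underside; z up, handle towards its own -x. Steel rack 84 (x) by 66 (y) by 26 mm high with glass slides (to z = 30 mm); flat steel mast 8 (x) by 20 (y) mm on the centre line up to the head; blue handle; blue head on top.
- carrier_handle (a point): Middle of the grip on the carrier's blue handle: carrier x = -20, y = 0, z = 78 mm. The handle is a block 24 mm wide (y), x = -34 to -4, z = 50 to 106 mm; grip it across y. In the rail, the channel lies straight above it (underside 101 mm above this point), so the tool must lean: coming from the carrier's -x side and above, about 30 to 45 degrees from vertical.
- carrier_head (a point): Centre of the underside of the carrier's blue head, 185 mm above the carrier's origin. The head is 30 (x) by 36 (y) by 12 mm high. Axes as the carrier.
- rail: The staining station, fixed: an aluminium channel 360 mm long along its own y, 46 mm wide (x). Origin on the bench below the channel's middle. Underside z = 249, outer top z = 283 mm. Open end y = +180 mm (green mark on its -x face), other end closed. Grey posts behind at x = 66 to 82, y = -130 and 110 mm, arms over the top to z = 291 mm; foot x = 58 to 100 mm. The -x side is free.
- rail_mouth (a point): Centre of the rail's open end (rail x = 0, y = 180, z = 255 mm), axes as the rail; the channel runs towards -y. The head runs inside on two lips, tops at z = 0 here; 38 mm wide and 22 mm high inside, slot below 16 mm wide for the mast: 4 mm to spare at either side, 10 mm in height. Hung, the carrier's underside is 70 mm over the bench, its axes parallel to the rail's, handle to -x.
- vat_yellow: Yellow open vat, fixed, empty, 108 (x) by 98 (y) by 45 mm high, wall 4 mm. Origin: centre of its underside, below the rail's centre line; axes as the rail. The carrier belongs over this one. The three vats stand in a row under the rail at rail y = -115, -5 and 105 mm, in any order.
- vat_blue: Blue vat, as the yellow one.
- vat_green: Green vat, as the yellow one.
- pin_top (a point): Centre of the top of the red stop pin's knob (28 mm diameter, 16 mm high), which stands on the rail's top near the open end, at rail x = 0, y = 158 mm. At joint 0 it is 323 mm above the bench, and it sinks by the joint's value.
- pin (a joint): Travel of the stop pin, m: it starts raised (0 to 0.004) and clear of the channel; 0.022 is fully down on its stop, when the pin bars the channel. It moves straight down against about 3 N of friction and stays where it is left.
- spare: The spare carrier: the same shape as the other but with an orange handle and head and no slides. Not to be moved.
- bottle_amber: Bystander: amber reagent bottle, 70 mm diameter, 150 mm high; origin under its centre.
- bottle_clear: Bystander: white bottle with a blue cap, 60 mm diameter, 130 mm high; origin under its centre.
- beaker: Bystander: glass beaker, 72 mm diameter, 85 mm high; origin under its centre.
- slide_box: Bystander: grey slide box 100 (x) by 170 (y) by 28 mm high; origin under its centre.
- notebook: Bystander: notebook 105 (x) by 148 (y) by 14 mm; origin under its centre.
- rack_tubes: Bystander: grey tube rack 70 (x) by 160 (y) by 50 mm, capped tubes to 80 mm; origin under its centre.

How it is judged (in metres and radians):
On the way, in this order (a step that is already met when the one before it is completed fails the run):
1. the carrier's head has entered the rail at its open end (x of carrier_head in the frame of rail_mouth between -0.01 and 0.01 m and z of carrier_head in the frame of rail_mouth between -0.005 and 0.013 m and y of carrier_head in the frame of rail_mouth between -0.06 and -0.012 m), for 0.05 s.
2. the carrier hangs over the yellow vat and has been let go (x of carrier_head in the frame of rail_mouth between -0.01 and 0.01 m and z of carrier_head in the frame of rail_mouth between -0.005 and 0.004 m and angle between carrier's own z axis and vertical below 0.15 rad and y of carrier in the frame of vat_yellow between -0.012 and 0.012 m and contact force between the fingers and carrier below 0.1 N), for 0.2 s.
3. the stop pin is pushed down (value of joint pin above 0.019 m), for 0.1 s.
At the end, for the whole second after the job is handed in: The carrier hangs by its head in the rail, upright within 0.15 rad and at rest, its middle within 12 mm (along the rail) of the middle of the yellow vat, not touched by the fingers; the stop pin is down by more than 19 of its 22 mm (all of step 2 and value of joint pin above 0.019 m and linear speed of carrier below 0.02 m/s).
It fails at once if the carrier is tipped by more than 0.5 rad (angle between carrier's own z axis and vertical above 0.5 rad).
It fails at once if the spare carrier or another loose thing on the bench is moved by more than 30 mm (distance of any of spare, bottle_amber, bottle_clear, beaker, slide_box, notebook, rack_tubes from where it was at the start of the episode above 0.03 m).
It also fails if it takes over 64 s, if anything falls off the work surface, if the arm or the gripper's body presses on something with over 40 N, if the wrist force passes 120 N, or if a joint passes its speed limit or range.

### The arm

A 7-joint arm with a two-finger parallel gripper is mounted at the origin on the work surface. World frame = base frame: x ahead of the robot, y to its left, z up, the work surface at z = 0. Lengths are in mm, angles in rad, forces in N, time in s.
With the tool pointing down it reaches from about 425 to 875 mm from the base axis. Payload 8.4 kg.
Tool frame: the origin (TCP) lies midway between the tips of the shut fingers; the grasp point (between the pads) lies 19 mm behind it; z points along the fingers, y is the line along which they close (so a half turn about z gives the same grasp; the last joint's range is limited). The gripper opens to 87 mm and grips with 3 to 60 N. Pads are 19 mm wide; open, the fingers measure 117 mm over their backs; the gripper's body (75 mm by 190 mm) begins 51 mm behind the grasp point.
Start: joints at [-1.329, 0.333, 0.04, 1.465, -0.013, 1.343, -0.059], TCP at [217.256, 612.586, 190.346] pointing down, gripper open.
Joint ranges: [-2.58, 2.58], [-0.38, 2.09], [-1.3, 1.39], [0.25, 2.4], [-1.5, 4.64], [0.08, 2.09], [-2.65, 2.65]. Speed limits (rad/s): [2.22, 2.22, 2.79, 2.79, 3.14, 3.14, 3.14].

### API

Orientations are given as [roll, pitch, yaw] about the fixed x, y, z axes, in that order (R = Rz(yaw) Ry(pitch) Rx(roll)).
In Python, from plant import movep, movel, movej, gripper_to, wait, inverse_kinematics, get_state, camera, IKError, sign_off gives the robot as it stands. Calls block until the motion is done:
- movep(position, orientation): joint-space move of the TCP to a pose.
- movel(position, ori=None, v=150, until_force=None): straight line of the TCP; ori=None keeps the orientation; v is the mean speed in mm/s. With until_force (N) it stops when the force on the tool has changed by that much, and returns True; else False.
- movej(angles): joint-space move.
- gripper_to(opening, effort=None): finger opening in mm; effort is the grip in N (None keeps the last); returns when the fingers have stopped.
- wait(seconds).
- inverse_kinematics(position, orientation): joint angles nearest the present ones, or None.
- get_state(): the state.
- camera(name): name is "side" or "top"; returns a dict with "image" (384x512x3 uint8, blue, green, red), "depth" (384x512 float32, mm along the optical axis (not along the pixel's ray), 0 where there is no reading), "fx", "fy", "cx", "cy" (pixels), "eye" and "rotation" of the camera in the world. Camera axes: x right, y up, looking along -z (the intrinsics and any distortion apply to the point x, -y, -z); pixel columns grow to the right and rows downward; lengths in mm; the calibration is good to about 2 mm. A picture is of the moment at which its call begins.
A pose or a line that the arm cannot do raises IKError and nothing moves.
- sign_off(): hands the job in; it is judged then, once.
The state is a dict: "t": time; "qpos": joint angles; "qvel": joint speeds; "tau": joint torques, N m; "position": TCP position; "ee_rot": TCP orientation; "wrist_force": force on the tool from outside, world axes, zero at the start; "wrist_torque": the same for the moment, N m; "opening": finger opening in mm; "finger_force": force on a finger pad.
Only numpy, scipy, OpenCV 4.12 (cv2) and the standard library are available. Lean on these libraries where they do the work, as an engineer would, in place of code of your own. Each camera call takes 0.05 s, during which the arm holds its last target. There are 200 camera calls.

## Working session

There is one attempt and no reset: what is moved stays moved. The work goes in short steps, each a Python script; the robot and the scene stay as the last script left them, time stands still between calls to the robot, and variables do not carry over. Pictures are saved under pics/ and viewed, at most 10 in all, crops included, and the job is handed in when it is done.

```bash
ls; mkdir -p pics; python3 - <<'E'
from plant import *
import cv2,numpy as np
for n in("top","side"):
    c=camera(n); cv2.imwrite(f"pics/{n}0.png",c["image"]); np.savez(f"{n}0.npz",**c)
    print(n,{k:c[k] for k in c if k not in("image","depth")})
s=get_state();print(s)
E
```

```text
pics
top {'fx': 469.22021681180087, 'fy': 469.22021681180087, 'cx': 256.83273152292264, 'cy': 182.1751147798973, 'eye': array([ 403.30240298,  -52.61603422, 1690.58010525]), 'rotation': array([ 8.66630962e-02, -1.19663669e-03, -1.56366973e+00])}
side {'fx': 381.0523726203382, 'fy': 381.0523726203382, 'cx': 250.7986036834689, 'cy': 196.94122659131332, 'eye': array([  68.20776626, -843.70338827,  970.27409357]), 'rotation': array([ 0.87890284,  0.02242006, -0.53776365])}
{'t': 0.1, 'qpos': array([-1.32920191,  0.33385379,  0.03986822,  1.46616684, -0.01337991,
        1.34329625, -0.0585151 ]), 'qvel': array([-8.59753015e-05, -3.56129996e-03,  1.70462721e-03, -1.98029816e-03,
        5.37932504e-04,  5.18435162e-04,  4.69227483e-04]), 'tau': array([ 5.58956730e-03, -6.57808971e+01,  1.34124789e+00, -4.04712725e+01,
       -5.95667632e-02,  4.07387910e-02,  9.12977657e-05]), 'position': array([217.12971539, 612.17015325, 189.54725625]), 'ee_rot': array([-3.14013862e+00,  1.15696687e-04,  2.80077718e+00]), 'wrist_force': array([-0.16974994,  0.90442296, -0.53666238]), 'wrist_torque': array([ 0.05206421, -0.01165722,  0.03390512]), 'finger_force': 0.0, 'opening': 86.99336371862054}
```

View pics/top0.png

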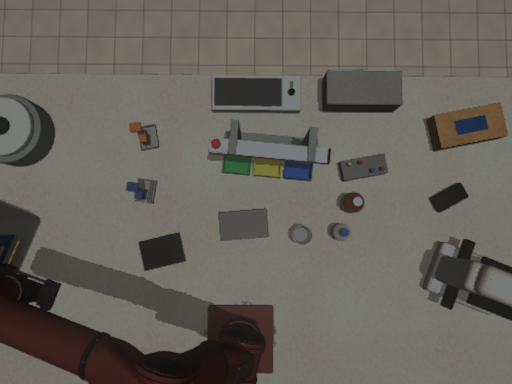

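View pics/side0.png

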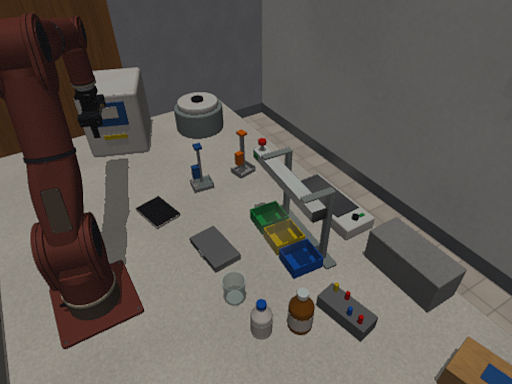

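The top view (left = +y, up = +x) shows the blue carrier at about (140,190), the orange spare at (143,135), the pin at (216,144), and the vats running green, yellow, blue from the mouth. The side view shows the blue carrier at (200,170), the spare at (242,155) and the pin at (262,142). Next I compute 3D positions.

```bash
cat > h.py <<'E'
import numpy as np,cv2
from scipy.spatial.transform import Rotation as Ro
def cloud(c):
    d=c["depth"].astype(float);h,w=d.shape;u,v=np.meshgrid(np.arange(w),np.arange(h))
    p=np.stack([(u-c["cx"])/c["fx"]*d,-(v-c["cy"])/c["fy"]*d,-d],-1)
    P=p@Ro.from_euler("xyz",np.ravel(c["rotation"])).as_matrix().T+np.ravel(c["eye"])
    P[d<=0]=np.nan
    return P,cv2.cvtColor(c["image"],cv2.COLOR_BGR2HSV),u,v
E
python3 - <<'E'
from h import *
np.set_printoptions(precision=1,suppress=True)
for n in("top","side"):
    c=dict(np.load(n+"0.npz"));P,H,u,v=cloud(c)
    x,y,z=np.moveaxis(P,-1,0);h,s,_v=np.moveaxis(H,-1,0).astype(int)
    b=(abs(z)<8)&(x>300)&(x<900)&(abs(y)<500)
    print(n,"bench z",np.median(z[b]),"spread",z[b].std())
    def box(l,m):
        if m.sum()<3: print(l,m.sum());return
        Q=P[m];print(l,m.sum(),"mean",Q.mean(0),"p3",np.percentile(Q,3,0),"p97",np.percentile(Q,97,0))
    A=(x>250)&(x<800)&(y>-400)&(y<650)
    blue=A&(h>98)&(h<125)&(s>110)
    near=(y>250)&(z<230)
    if n=="top": roi=(u>115)&(u<170)&(v>165)&(v<215)
    else: roi=(u>180)&(u<222)&(v>135)&(v<198)
    box("head",blue&roi&(z>170)); box("handle",blue&roi&(z>40)&(z<125))
    rk=roi&(z>12)&(z<36); box("rack",rk)
    if rk.sum()>5: print(cv2.minAreaRect(P[rk][:,:2].astype(np.float32)))
    orr=A&(h>4)&(h<16)&(s>130)&(_v>60); 
    box("spare head",orr&(z>170)&(y>200)&(z<230)); box("spare handle",orr&(z>40)&(z<125)&(y>200))
    box("yellow",A&(h>18)&(h<34)&(s>130)&(z<60)&(z>30)&(y<250)&(x>500)&(y>-100))
    box("red",((h<4)|(h>174))&(s>140)&(z>260)&(z<350)&(x>400))
    rt=(z>272)&(z<296)&(x>450)&(x<900)&(y>-260)&(y<300); box("railtop",rt)
    r2=rt&(z<287)
    if r2.sum()>9: print(cv2.minAreaRect(P[r2][:,:2].astype(np.float32)))
E
```

```text
top bench z -0.6527730515279018 spread 3.603955562892473
head 50 mean [516.4 344.3 195.9] p3 [505.4 331.7 190. ] p97 [529.3 358.7 201.3]
handle 28 mean [495.8 347.3 105.3] p3 [487.8 340.1  98.7] p97 [505.2 354.6 112.8]
rack 192 mean [518.1 339.4  22.3] p3 [474.4 313.4  12.9] p97 [556.9 376.7  33.7]
((539.3330688476562, 343.8107604980469), (68.54206085205078, 131.8596954345703), 83.01200103759766)
spare head 90 mean [710.2 341.3 196.6] p3 [696.  325.1 190.5] p97 [723.8 357.5 202.3]
spare handle 58 mean [691.5 337.7 104.8] p3 [679.2 326.5  93.7] p97 [704.  348.5 112.9]
yellow 18 mean [578.1 -67.1  42.7] p3 [572.  -98.1  38.3] p97 [601.7 -43.2  47.7]
red 53 mean [638.3  69.7 319.9] p3 [628.4  59.5 313.9] p97 [649.6  79.7 323.8]
railtop 2027 mean [630.2 -91.4 283.8] p3 [ 594.3 -249.6  276.5] p97 [692.1  74.2 293.2]
((652.7353515625, -86.64442443847656), (355.826171875, 106.87060546875), 85.2890853881836)
side bench z 1.9141776760533276 spread 2.104292558811449
head 45 mean [512.9 337.4 197.3] p3 [500.1 325.1 190.2] p97 [525.9 353.  201.7]
handle 92 mean [493.9 338.2  86.3] p3 [480.7 332.3  57. ] p97 [507.5 348.3 110.9]
rack 252 mean [520.1 357.3  23.6] p3 [472.  309.4  12.8] p97 [646.5 700.9  33.8]
((571.6419677734375, 511.2132873535156), (439.14666748046875, 94.5405502319336), 70.81169128417969)
spare head 46 mean [705.8 335.3 196.2] p3 [692.7 322.1 188.7] p97 [722.4 351.7 201.4]
spare handle 102 mean [687.6 330.5  85.7] p3 [674.3 322.8  55.6] p97 [704.4 343.1 110.5]
yellow 71 mean [613.3 -59.3  44. ] p3 [568.2 -95.9  32.7] p97 [676.3 -42.2  49.3]
red 45 mean [633.4  62.5 319.4] p3 [623.5  54.3 307.7] p97 [643.8  72.9 324.8]
railtop 1541 mean [ 627.  -108.4  285.6] p3 [ 588.9 -251.3  274.6] p97 [695.9  69.5 294. ]
((651.0997314453125, -86.60865783691406), (355.82562255859375, 106.99586486816406), 85.46360778808594)
```

```bash
python3 - <<'E'
import cv2,numpy as np
a=cv2.imread("pics/top0.png")[100:220,110:340];b=cv2.imread("pics/side0.png")[120:290,170:350]
a=cv2.resize(a,None,fx=3.4,fy=3.4,interpolation=2)[:590]
cv2.imwrite("pics/c1.png",a)
E
```

```text
(no output)
```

View pics/c1.png

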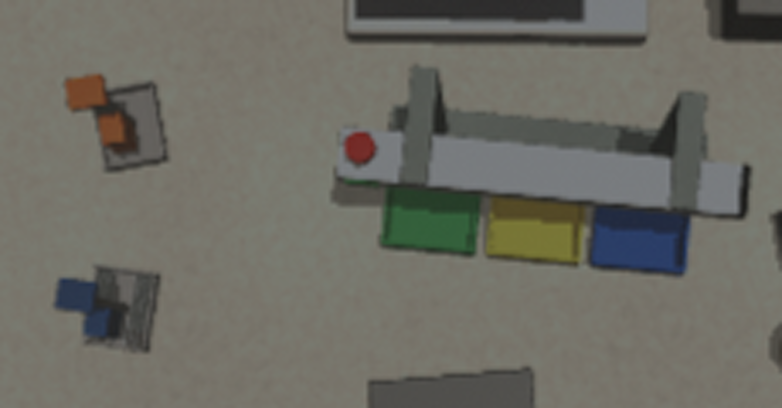

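The enlarged crop shows the carrier rack at (125,310), with its handle towards -x (down in the image). The rail runs from the open end at (340,155) to (745,190), and the vats are in the order green, yellow, blue. For precise poses I fit box models to the point clouds.

```bash
cat >> h.py <<'E'
from scipy.optimize import least_squares
def sd(p,lo,hi):
    lo,hi=map(np.array,(lo,hi));q=abs(p-(lo+hi)/2)-(hi-lo)/2
    return np.linalg.norm(np.maximum(q,0),axis=1)+np.minimum(q.max(1),0)
def cyl(p,x,y,r,z0,z1):
    q=np.stack([np.hypot(p[:,0]-x,p[:,1]-y)-r,abs(p[:,2]-(z0+z1)/2)-(z1-z0)/2],1)
    return np.linalg.norm(np.maximum(q,0),axis=1)+np.minimum(q.max(1),0)
def carrier(p): return np.min([sd(p,(-42,-33,0),(42,33,28)),sd(p,(-4,-10,26),(4,10,185)),sd(p,(-34,-12,50),(-4,12,106)),sd(p,(-15,-18,185),(15,18,197))],0)
def rail(p): return np.min([sd(p,(-23,-180,249),(23,180,283)),cyl(p,0,158,14,307,323),cyl(p,0,158,5,283,307)],0)
def vats(p): return sd(p,(-54,-164,0),(54,154,45))
def yellow(p): return sd(p,(-54,-49,0),(54,49,45))
def fit(f,P,x0,rng,dz=True,pre=25):
    P=P[np.isfinite(P).all(-1)].reshape(-1,3)
    P=P[(P[:,2]>rng[0])&(P[:,2]<rng[1])]
    def loc(q,S):
        c,s=np.cos(q[2]),np.sin(q[2]);d=S-[q[0],q[1],q[3]]
        return np.stack([c*d[:,0]+s*d[:,1],-s*d[:,0]+c*d[:,1],d[:,2]],1)
    q=np.array([*x0,0.])
    for t in(pre,12,8,8):
        S=P[abs(f(loc(q,P)))<t]
        r=least_squares(lambda q:f(loc(q,S)),q,loss="soft_l1",f_scale=2,x_scale=[1,1,.02,1]);q=r.x
    return q,len(S),np.abs(r.fun).mean()
E
python3 - <<'E'
from h import *
np.set_printoptions(precision=3,suppress=True)
for n in("top","side"):
    c=dict(np.load(n+"0.npz"));P,H,u,v=cloud(c)
    x,y,z=np.moveaxis(P,-1,0)
    m=(np.hypot(x-517,y-342)<80)
    print(n,"carrier",*fit(carrier,P[m],(515,341,-.13),(10,230)))
    m=(np.hypot(x-708,y-338)<80)
    print(n,"spare",*fit(carrier,P[m],(708,338,.15),(10,230)))
    m=(abs(x-625)<90)&(abs(y+85)<250)
    print(n,"rail",*fit(rail,P[m],(623,-90,-.085),(235,340)))
E
```

```text
top carrier [516.557 348.064  -0.129  -0.658] 392 2.3831968719095067
top spare [709.953 344.009   0.19    0.591] 346 1.7196555591695886
top rail [623.712 -89.423  -0.087  -0.539] 1895 2.276528046914255
side carrier [514.028 346.132  -0.135   1.684] 472 1.9351579123807268
side spare [708.378 342.753   0.197   1.834] 398 1.689545247388955
side rail [622.34  -94.622  -0.087   2.082] 1835 1.49761400999287
```

```bash
cat >> h.py <<'E'
CAR=np.array([515.3,347.1,-.132]); RAIL=np.array([623.,-92.,-.087])
def rot(yaw,a,s=1):
    z=np.array([np.sin(a),0,-np.cos(a)]);y=np.array([0,s,0.])
    return Ro.from_euler("z",yaw)*Ro.from_matrix(np.stack([np.cross(y,z),y,z],1))
def grip(car,z0,a,back=0,s=1,g=(-20,0,78)):
    """TCP pose gripping a carrier at (x,y,yaw), underside z0, 'back' mm short along tool z"""
    R=rot(car[2],a,s)
    p=np.array([car[0],car[1],z0])+Ro.from_euler("z",car[2]).apply(g)+R.apply([0,0,19-back])
    return p,R.as_euler("xyz")
def onrail(y,x=0,rl=None):
    rl=RAIL if rl is None else rl
    c,s=np.cos(rl[2]),np.sin(rl[2]);return np.array([rl[0]+c*x-s*y,rl[1]+s*x+c*y,rl[2]])
E
python3 - <<'E'
from h import *;from plant import *
np.set_printoptions(precision=2,suppress=True)
for s in(1,-1):
  for a in(.6,.7):
    print(s,a)
    for car,z0,b in((CAR,0,120),(CAR,0,0),(CAR,76,0),(onrail(250),74,0),(onrail(150),74,0),(onrail(-5),70,0),(onrail(-5),70,150)):
        print(inverse_kinematics(*grip(car,z0,a,b,s)))
E
```

```text
1 0.6
[-1.33 -0.01  0.16  2.08  0.7   1.02 -0.09]
[-1.24  0.18  0.23  2.11  0.78  0.75 -0.14]
[-1.24  0.07  0.22  2.05  0.7   0.89 -0.  ]
[-0.95  0.01  0.44  2.11  0.59  0.58  0.55]
[-0.94 -0.1   0.62  2.2   0.57  0.53  0.75]
[-1.1  -0.32  1.08  2.24  0.65  0.52  1.03]
None
1 0.7
[-1.41 -0.    0.15  2.14  0.83  1.04 -0.27]
[-1.31  0.2   0.24  2.16  0.95  0.77 -0.35]
[-1.3   0.08  0.22  2.1   0.86  0.9  -0.18]
[-0.97 -0.01  0.42  2.19  0.86  0.53  0.27]
[-0.93 -0.13  0.57  2.28  0.86  0.46  0.46]
[-1.   -0.33  0.98  2.33  0.84  0.4   0.86]
None
-1 0.6
None
[-2.14  0.54  1.35  2.14 -0.02  0.54 -2.6 ]
None
[-0.42  0.03 -0.09  2.09  0.61  0.59 -2.61]
[-0.39 -0.05  0.09  2.18  0.47  0.5  -2.32]
[-0.61 -0.14  0.66  2.23  0.23  0.43 -1.76]
None
-1 0.7
None
[-0.11  0.41 -1.09  2.11  1.28  1.09  2.64]
None
None
[ 0.16 -0.06 -0.47  2.23  0.66  0.38 -2.53]
[ 0.05 -0.11  0.03  2.29  0.03  0.26 -1.6 ]
None
```

```bash
python3 - <<'E'
from h import *;from plant import *
np.set_printoptions(precision=2,suppress=True)
A=.63
gripper_to(75)
movep(*grip(CAR,0,A,110)); movel(*grip(CAR,0,A,0),v=120)
gripper_to(10,25); s=get_state();print(s["opening"],s["finger_force"],s["t"],s["wrist_force"])
p,o=grip(CAR,74,A); movel(p,o,v=100)
s=get_state();print(s["opening"],s["finger_force"],s["position"]-p,s["t"])
t=onrail(250); print(movel(*grip(t,75,A),v=150))
s=get_state();print(s["position"]-grip(t,75,A)[0],s["t"],s["wrist_force"],s["qpos"])
for n in("top","side"):
    c=camera(n); cv2.imwrite(f"pics/{n}1.png",c["image"]); np.savez(f"{n}1.npz",**c)
    P,H,u,v=cloud(c);x,y,z=np.moveaxis(P,-1,0)
    def cl(p): return np.min([sd(p,(-15,-18,185),(15,18,197)),sd(p,(-4,-10,110),(4,10,185))],0)
    m=(np.hypot(x-t[0],y-t[1])<40)
    print(n,t,"head",*fit(cl,P[m],(t[0],t[1],t[2]),(75+115,290),pre=90)) if 0 else None
    P[...,2]-=75
    print(n,t,"head",*fit(cl,P[m],t,(115,215)))
    P[...,2]+=75;m=(abs(x-625)<90)&(abs(y+85)<200)
    print(n,"rail",*fit(rail,P[m],RAIL,(235,340)))
a=cv2.resize(cv2.imread("pics/side1.png")[90:290,150:400],None,fx=2.8,fy=2.8,interpolation=2);cv2.imwrite("pics/c2.png",a)
E
```

```text
23.626145953295683 24.979728162288666 3.85 [-0.79 -0.52  0.42]
23.408869660478107 24.96654063463211 [-0.33 -0.39 -0.78] 4.7417
False
[-0.3   0.64 -0.11] 6.425 [-0.1   1.04 -3.38] [-1.    0.    0.48  2.14  0.67  0.57  0.47]
top [644.72 157.05  -0.09] head [646.49 160.46  -0.11   0.88] 122 1.9185376278580062
top rail [623.66 -89.73  -0.09  -0.41] 1906 2.3658801720234783
side [644.72 157.05  -0.09] head [645.01 159.82  -0.1    1.97] 136 1.203649320121061
side rail [622.32 -94.69  -0.09   2.11] 1834 1.5096852221741794
```

View pics/c2.png

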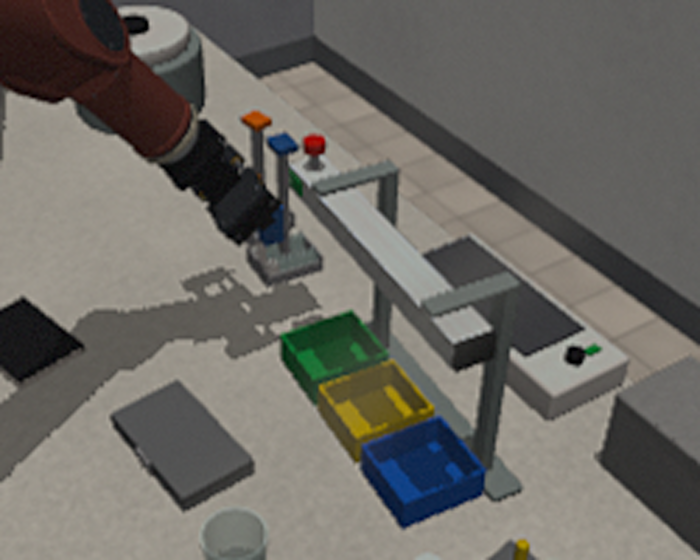

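The carrier is held upright at the mouth: head at (283,143) in the crop, pin at (314,147). Against the rail it measures about +1 mm in x and +3 mm in y. I insert it with a force guard.

```bash
python3 - <<'E'
from h import *;from plant import *
np.set_printoptions(precision=2,suppress=True)
A=.63
def go(y,z,v,f=12):
    r=movel(*grip(onrail(y-3,-.9),z,A),v=v,until_force=f);s=get_state()
    print(y,r,s["position"]-grip(onrail(y-3,-.9),z,A)[0],s["wrist_force"],s["wrist_torque"],s["t"]);return r
ok=not go(215,75,80) and not go(140,75,50) and not go(-5,75,80)
for n in("top","side"):
    c=camera(n); cv2.imwrite(f"pics/{n}2.png",c["image"]); np.savez(f"{n}2.npz",**c)
    P,H,u,v=cloud(c);x,y,z=np.moveaxis(P,-1,0);P[...,2]-=75
    t=onrail(-5,-.9)
    def low(p): return np.min([sd(p,(-42,-33,0),(42,33,28)),sd(p,(-4,-10,26),(4,10,172))],0)
    m=(np.hypot(x-t[0],y-t[1])<75)
    print(n,t,"carrier",*fit(low,P[m],t,(5,165)))
a=cv2.resize(cv2.imread("pics/side2.png")[90:290,150:400],None,fx=2.8,fy=2.8,interpolation=2);cv2.imwrite("pics/c3.png",a)
E
```

```text
215 False [ 0.1  -0.01  0.25] [ 0.29  0.58 -3.38] [ 0.13  1.23 -0.  ] 7.15
140 False [0.05 0.34 0.02] [-0.18  0.95 -3.81] [ 0.14  1.28 -0.01] 8.8
-5 False [ 0.04  0.39 -0.01] [ 0.    1.15 -3.67] [0.09 1.26 0.  ] 10.7667
top [621.67 -96.9   -0.09] carrier [593.93 -95.26  -0.1    1.44] 108 3.1022149926583293
side [621.67 -96.9   -0.09] carrier [619.96 -98.37  -0.08   1.  ] 447 2.262847442022095
```

View pics/c3.png

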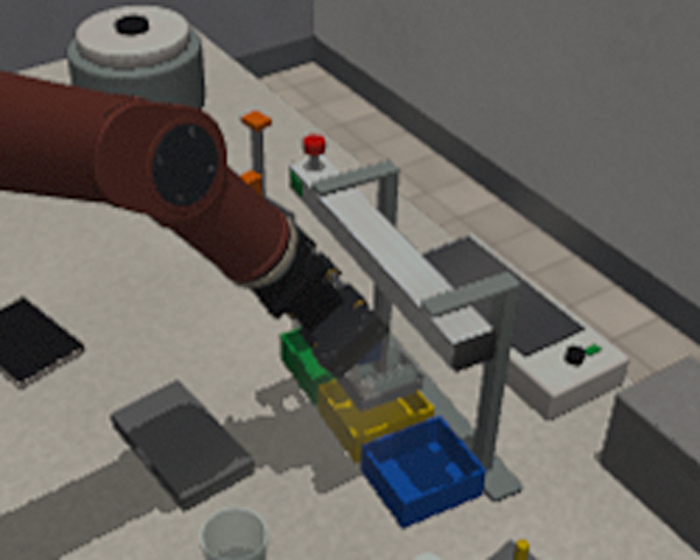

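Nothing touched on the way in: the carrier hangs in the rail over the yellow vat, at about (385,375). I check against the vat itself, then lower and let go.

```bash
python3 - <<'E'
from h import *;from plant import *
np.set_printoptions(precision=2,suppress=True)
c=dict(np.load("side0.npz"));P,H,u,v=cloud(c);h,s,b=np.moveaxis(H,-1,0).astype(int);x,y,z=np.moveaxis(P,-1,0)
m=(h>18)&(h<34)&(s>120)&(abs(y+100)<80)&(abs(x-622)<90)&(z>-10)
Q=P[m]; L=(Q-[622.3,-94.6,0])@Ro.from_euler("z",-.087).as_matrix()
print("vat rail-y span",np.percentile(L[:,1],[1,50,99]),L[:,1].min(),L[:,1].max(),len(Q))
A=.63
t=onrail(-8,-.9)
print(movel(*grip(t,67.5,A),v=30,until_force=1.8)); s=get_state();print(s["wrist_force"],s["position"]-grip(t,70,A)[0],s["t"])
gripper_to(60); wait(.3); s=get_state();print(s["wrist_force"],s["t"],s["opening"],s["finger_force"])
for b in(150,110,80):
    try: movel(*grip(t,s["position"][2]-grip(t,0,A)[0][2],A,b),v=100);print("back",b);break
    except IKError as e: print(b,e)
s=get_state();print(s["position"],s["qpos"],s["t"])
for n in("side","top"):
    c=camera(n); cv2.imwrite(f"pics/{n}3.png",c["image"]); np.savez(f"{n}3.npz",**c)
    P,H,u,v=cloud(c);x,y,z=np.moveaxis(P,-1,0);P[...,2]-=70
    m=(np.hypot(x-t[0],y-t[1])<75)
    def low(p): return np.min([sd(p,(-42,-33,0),(42,33,28)),sd(p,(-4,-10,26),(4,10,172)),sd(p,(-34,-12,50),(-4,12,106))],0)
    print(n,t,"carrier",*fit(low,P[m],t,(5,165)))
pin=onrail(158)[:2]
for yaw in(2.8,2.3,1.8,3.3):
    print(yaw,inverse_kinematics([*pin,380],[np.pi,0,yaw]),inverse_kinematics([*pin,300],[np.pi,0,yaw]))
a=cv2.resize(cv2.imread("pics/side3.png")[90:290,150:400],None,fx=2.8,fy=2.8,interpolation=2);cv2.imwrite("pics/c4.png",a)
E
```

```text
vat rail-y span [-48.31   9.02  50.89] -58.825502989316014 52.28139410786117 607
True
[2.25 0.3  3.08] [ 1.    0.33 -0.24] 11.1333
[-0.28  0.17 -0.77] 12.325 59.861830678884296 0.0
150 the arm cannot follow that straight line within its joint ranges
back 110
[547.97 -93.57 219.9 ] [-0.24 -0.38  0.26  2.25  0.21  0.64  1.39] 13.8333
side [621.41 -99.89  -0.09] carrier [622.4  -97.01  -0.07   1.35] 658 1.8166968390805913
top [621.41 -99.89  -0.09] carrier [624.21 -96.29  -0.08  -0.75] 142 1.9280378523260369
2.8 [-0.22  0.29  0.07  1.14 -0.02  1.71  1.07] [-0.18  0.28  0.01  1.31 -0.    1.55  1.06]
2.3 [-0.09  0.3  -0.12  1.13  0.04  1.71  0.53] [-0.09  0.29 -0.11  1.3   0.03  1.55  0.53]
1.8 [-0.02  0.31 -0.22  1.12  0.07  1.72  0.01] [-0.01  0.3  -0.21  1.3   0.06  1.56  0.01]
3.3 [-0.41  0.3   0.33  1.15 -0.1   1.71  1.63] [-0.42  0.29  0.33  1.32 -0.09  1.55  1.63]
```

View pics/c4.png

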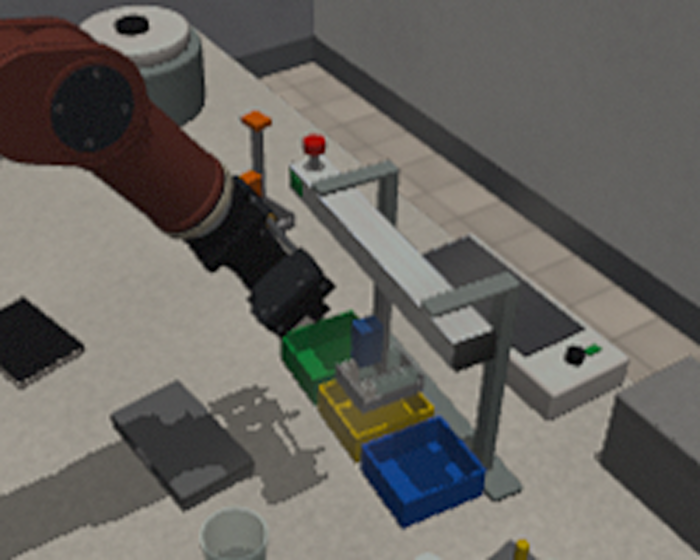

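The carrier is released and hangs level over the yellow vat, at about (380,375), within about 3 mm of centre. Next is the pin, knob at (314,145).

```bash
python3 - <<'E'
from h import *;from plant import *
np.set_printoptions(precision=2,suppress=True)
pin=onrail(158)[:2]; print(pin)
o=[np.pi,0,2.3]
try: movel([500,0,400],v=200)
except IKError as e: print(e); movep([500,0,400],get_state()["ee_rot"])
gripper_to(0,20)
movep([*pin,390],o); movel([*pin,332],v=100)
r=movel([*pin,296],v=25,until_force=20); s=get_state();print(r,s["position"],s["wrist_force"],s["t"])
wait(.3);print(get_state()["position"])
movel([*pin,390],v=100)
movel([480,60,420],v=200)
for n in("side","top"):
    c=camera(n); cv2.imwrite(f"pics/{n}4.png",c["image"])
    P,H,u,v=cloud(c);x,y,z=np.moveaxis(P,-1,0);t=onrail(-5)
    h,sa,_=np.moveaxis(H,-1,0).astype(int);m=((h<4)|(h>174))&(sa>140)&(z>260)&(np.hypot(x-pin[0],y-pin[1])<30)
    print(n,"knob",m.sum(),np.percentile(P[m],[50,95],axis=0))
    P[...,2]-=70;m=(np.hypot(x-t[0],y-t[1])<75)
    def low(p): return np.min([sd(p,(-42,-33,0),(42,33,28)),sd(p,(-4,-10,26),(4,10,172)),sd(p,(-34,-12,50),(-4,12,106))],0)
    print(n,t,"carrier",*fit(low,P[m],t,(5,165)))
print(get_state()["t"])
a=cv2.resize(cv2.imread("pics/side4.png")[90:290,150:400],None,fx=2.8,fy=2.8,interpolation=2);cv2.imwrite("pics/c5.png",a)
E
```

```text
[636.73  65.4 ]
the arm cannot follow that straight line within its joint rangesTraceback (most recent call last):
  File "<stdin>", line 5, in <module>
plant.IKError: the arm cannot follow that straight line within its joint ranges

During handling of the above exception, another exception occurred:

Traceback (most recent call last):
plant.IKError: the arm cannot take that pose within its joint ranges
```

```bash
python3 - <<'E'
from h import *;from plant import *
np.set_printoptions(precision=2,suppress=True)
pin=onrail(158)[:2]
o=[np.pi,0,2.8]
for p in([500,-60,330],[510,-40,300],[520,0,380],[*pin,390]): print(p,inverse_kinematics(p,o))
movep([500,-60,330],o)
print(get_state()["position"],get_state()["wrist_force"])
gripper_to(0,20)
movep([*pin,390],o); movel([*pin,332],v=100)
r=movel([*pin,296],v=25,until_force=20); s=get_state();print(r,s["position"],s["wrist_force"],s["t"])
wait(.3);print(get_state()["position"])
movel([*pin,390],v=100)
movep([490,40,400],o)
for n in("side","top"):
    c=camera(n); cv2.imwrite(f"pics/{n}4.png",c["image"])
    P,H,u,v=cloud(c);x,y,z=np.moveaxis(P,-1,0);t=onrail(-5)
    h,sa,_=np.moveaxis(H,-1,0).astype(int);m=((h<4)|(h>174))&(sa>140)&(z>260)&(np.hypot(x-pin[0],y-pin[1])<30)
    print(n,"knob",m.sum(),np.percentile(P[m],[50,95],axis=0) if m.any() else 0)
    P[...,2]-=70;m=(np.hypot(x-t[0],y-t[1])<75)
    def low(p): return np.min([sd(p,(-42,-33,0),(42,33,28)),sd(p,(-4,-10,26),(4,10,172)),sd(p,(-34,-12,50),(-4,12,106))],0)
    print(n,t,"carrier",*fit(low,P[m],t,(5,165)))
print(get_state()["t"])
a=cv2.resize(cv2.imread("pics/side4.png")[90:290,150:400],None,fx=2.8,fy=2.8,interpolation=2);cv2.imwrite("pics/c5.png",a)
E
```

```text
[500, -60, 330] [-0.23 -0.02  0.25  1.59  0.    1.57  1.26]
[510, -40, 300] [-0.22  0.01  0.21  1.62 -0.    1.51  1.22]
[520, 0, 380] [-0.23  0.03  0.15  1.44 -0.    1.67  1.15]
[np.float64(636.7286659823595), np.float64(65.40242606244925), 390] [-0.23  0.3   0.08  1.11 -0.02  1.73  1.07]
[499.93 -60.32 329.01] [-0.36 -0.43  0.73]
False [636.8   65.46 296.17] [ 0.24 -0.3   0.39] 19.1333
[636.75  65.41 296.05]
side knob 45 [[633.93  61.99 320.83]
 [642.1   71.82 325.37]]
side [622.57 -96.98  -0.09] carrier [622.32 -96.95  -0.06   1.33] 667 1.8564532661175364
top knob 56 [[637.37  69.4  321.31]
 [648.97  79.24 325.57]]
top [622.57 -96.98  -0.09] carrier [624.45 -96.32  -0.07   1.93] 151 2.228523222590712
21.275
```

View pics/c5.png

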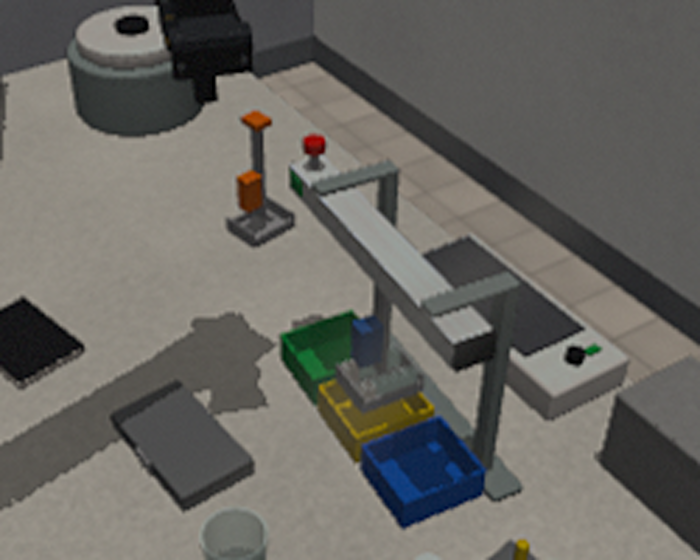

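The knob at (314,145) is still up, although the TCP reached z = 296 without any contact. I check whether the fingers actually closed.

```bash
python3 - <<'E'
from plant import *
s=get_state();print(s["opening"],s["finger_force"],s["position"],s["ee_rot"],s["t"])
print(gripper_to(0,20));s=get_state();print(s["opening"],s["finger_force"],s["t"])
E
```

```text
0.8273295913119344 0.0 [490.5204097   40.29065454 399.39303464] [-3.14103005e+00 -7.05099382e-04  2.80029255e+00] 21.275
False
0.6784139952441609 0.0 21.4917
```

The fingers are shut, so I hold the tool just above the knob and look at it from both cameras.

```bash
python3 - <<'E'
from h import *;from plant import *
pin=onrail(158)[:2];o=[np.pi,0,2.8]
movep([*pin,390],o); movel([*pin,345],v=100);s=get_state();print(s["position"],s["t"])
ims=[]
for n in("side","top"):
    c=camera(n); np.savez(f"{n}5.npz",**c)
    R=Ro.from_euler("xyz",np.ravel(c["rotation"])).as_matrix();im=c["image"].copy()
    for X in(s["position"],[*pin,323]):
        q=R.T@(np.array(X)-np.ravel(c["eye"]));a=c["cx"]-c["fx"]*q[0]/q[2];b=c["cy"]+c["fy"]*q[1]/q[2];print(n,a,b,-q[2],c["depth"][int(round(b)),int(round(a))])
    a,b=int(a),int(b);ims.append(cv2.resize(im[b-45:b+35,a-40:a+40],(399,399),interpolation=0))
cv2.imwrite("pics/c6.png",np.hstack(ims))
E
```

```text
[636.5776436   65.28452668 346.17904271] 22.7417
side 262.1809801881703 133.4635767337807 1223.090221492515 3358.469
side 262.22506495603835 139.6855547134172 1238.0111994080983 1239.4886
top 216.1592998543917 141.83471477769538 1359.4794072706884 922.67706
top 216.78995379693518 143.13839462963804 1382.5844497216126 922.95294
```

View pics/c6.png

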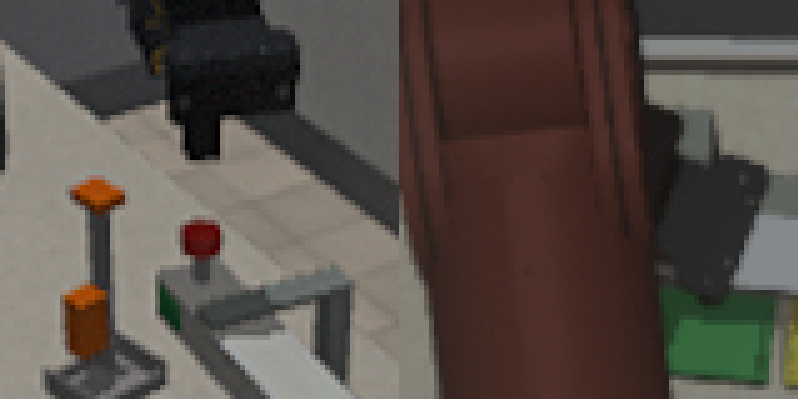

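In the side view the shut fingertips at (200,158) sit well above the knob at (200,225), higher than the TCP reading suggests. I measure the tips by depth.

```bash
python3 - <<'E'
from h import *
np.set_printoptions(precision=1,suppress=True)
c=dict(np.load("side5.npz"));P,H,u,v=cloud(c);x,y,z=np.moveaxis(P,-1,0)
m=(np.hypot(x-636.6,y-65.3)<60)&(z>330)&(z<480)
for z0 in range(330,450,10):
    k=m&(z>=z0)&(z<z0+10)
    if k.any(): print(z0,k.sum(),P[k].mean(0),P[k].min(0),P[k].max(0))
E
```

```text
380 21 [631.3  60.2 384.7] [622.2  53.9 380. ] [642.4  75.4 389.6]
390 24 [630.9  60.4 395. ] [620.5  52.7 390.9] [640.3  77.  399.2]
400 16 [630.1  57.  404.4] [619.7  53.3 400.6] [640.7  62.7 408.9]
```

By depth the shut fingertips end about 31 mm above the reported TCP (z ≈ 378 against 346), so the first push stopped about 4 mm short of the knob. I push further down under force guard.

```bash
python3 - <<'E'
from h import *;from plant import *
np.set_printoptions(precision=2,suppress=True)
pin=onrail(158)[:2]; o=[np.pi,0,2.8]
movel([*pin,300],v=80)
r=movel([*pin,258],v=20,until_force=15); s=get_state();print(r,s["position"],s["wrist_force"],s["t"])
movel([*pin,390],v=100)
movep([490,40,400],o)
for n in("side","top"):
    c=camera(n); cv2.imwrite(f"pics/{n}6.png",c["image"])
    P,H,u,v=cloud(c);x,y,z=np.moveaxis(P,-1,0);t=onrail(-5)
    h,sa,_=np.moveaxis(H,-1,0).astype(int);m=((h<4)|(h>174))&(sa>140)&(z>260)&(np.hypot(x-pin[0],y-pin[1])<30)
    print(n,"knob",m.sum(),np.percentile(P[m],[50,95],axis=0) if m.any() else 0)
    P[...,2]-=70;m=(np.hypot(x-t[0],y-t[1])<75)
    def low(p): return np.min([sd(p,(-42,-33,0),(42,33,28)),sd(p,(-4,-10,26),(4,10,172)),sd(p,(-34,-12,50),(-4,12,106))],0)
    print(n,"carrier",*fit(low,P[m],t,(5,165)))
print(get_state()["t"])
a=cv2.resize(cv2.imread("pics/side6.png")[90:290,150:400],None,fx=2.8,fy=2.8,interpolation=2);cv2.imwrite("pics/c7.png",a)
E
```

```text
True [636.98  65.35 269.31] [ 0.38 -0.32  4.35] 24.9833
side knob 45 [[634.87  60.35 299.8 ]
 [642.81  72.56 303.92]]
side carrier [622.43 -97.23  -0.08   0.78] 665 1.7512556126569405
top knob 55 [[637.5   69.7  299.51]
 [647.54  79.03 304.51]]
top carrier [624.11 -95.92  -0.09   2.46] 150 2.1002244715983083
27.0917
```

View pics/c7.png

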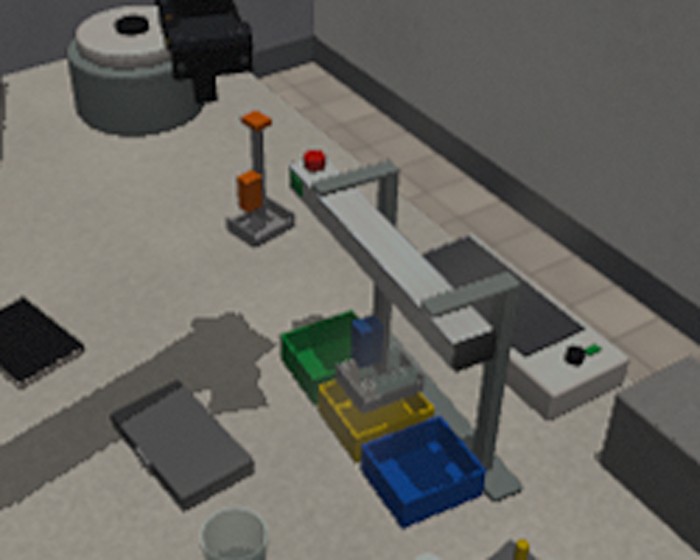

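The knob now sits on the rail top at (314,160). It dropped about 21.5 mm and met the hard stop, and the carrier is still centred over the yellow vat. I hand in.

```bash
python3 -c "
from plant import *
print(sign_off())"
```

```text
the job is handed in; nothing more can be done
None
```

The blue-handled carrier hangs in the rail within about 3 mm of the yellow vat's middle and is let go, the red pin is down on its stop (about 21.5 mm by camera), and the job was handed in at about 27 s with no verdict returned.

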